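Refit the tea warmer's knob and shut its rain guard

TASK

The tea warmer's control knob has been taken off and lies on the white tray. Slide the warmer's guard door all the way open, push the knob by its square bore fully down onto the square spindle in the well underneath, and then, with the knob in place, slide the guard door fully shut over it. Leave the teapot, the glasses and everything else on the table where they stand.

Things in the scene. Friction and masses are not known exactly. Their poses are not given: they have to be found in the camera images.
- warmer: White painted metal tea warmer fixed to the table, 330 (own x) x 300 (own y) x 88 mm high; origin at the centre of its underside, own -x is its front, towards the robot. Front right of its top is a well, 110 (x) x 120 (y) mm, centre at (-85, -75) mm, floor 20 mm high. A guard door slides over it between two aluminium rails along own y, 99 mm high, 138 mm apart. Behind is the hotplate.
- guard (a joint): Travel of the guard door in m along the warmer's own +y (to the left seen from the robot): 0 = fully shut over the well, 0.13 = fully open, well uncovered. Light friction; it stays where it is left. The door is a steel plate 126 (x) x 134 (y) x 4 mm, its underside 89 mm above the table.
- guard_pull (a point): Top centre of the door's pull, an upright steel bar on the middle of the door, 50 (warmer's x) x 12 (warmer's y) mm, standing 28 mm above the door plate; its top is 121 mm above the table. Moves with the door; axes as the warmer's.
- spindle_seat (a point): On the spindle's vertical axis at the well's centre, 28 mm above the table: top of its round shoulder (radius 20 mm), where the fitted knob's underside rests. A brass shaft 16 mm square rises 18 mm above it (last 3 mm stepped thinner). x and y are square to the shaft's flats. The spindle turns stiffly; its angle starts up to 0.35 rad off the warmer's axes. Hidden under the shut door.
- knob: Loose black plastic knob standing upright on the tray: round skirt of radius 27 mm, 28 mm high, with a bar grip across its top, 46 (own x) x 12 (own y) mm, 22 mm tall; 50 mm tall in all. Origin at the centre of its underside. From below a 19 mm square bore, 22 mm deep, sides along own x and y: it fits in any of four quarter turns. Fitted, its top is 11 mm below the shut door.
- tray: White plastic tray fixed to the table, 280 (own x) x 200 (own y) mm, floor 4 mm thick, rim 14 mm high; origin at the centre of its underside. Carries the knob, one red glass and a small steel shaker.
- teapot: Steel teapot on the warmer's hotplate (94 mm high, centre at (92, 0) mm of the warmer), body radius 57 mm, 111 mm tall, spout along own +x reaching 100 mm, handle along own -x reaching 95 mm; origin at the centre of its underside.
- glass_a: Red glass on the tray, rim radius 34 mm, 95 mm tall; origin at the centre of its underside.
- shaker: Round steel salt shaker on the tray, radius 19 mm, 64 mm tall, no bar on top; origin at the centre of its underside.
- glass_b: Red glass on the table behind the tray, rim radius 34 mm, 95 mm tall; origin at the centre of its underside.
- canister: Closed white ceramic canister with a round lid knob, radius 52 mm, 142 mm tall; origin at the centre of its underside.
- tin: Aluminium tin with a flip-top lid (shut), 93 x 68 x 82 mm; origin at the centre of its underside.
- saucer: White ceramic saucer, radius 60 mm, 18 mm tall; origin at the centre of its underside.

How it is judged:
By the outcome, as a careful person would: the job done as asked, in the order asked, and still so for the second after the job is handed in, with the robot touching nothing.
It also fails if it takes over 69 s, if anything falls off the work surface, if the arm or the gripper's body presses on something with over 40 N, if the wrist force passes 120 N, or if a joint passes its speed limit or range.

ROBOT

A 7-joint arm with a two-finger parallel gripper is mounted at the origin on the work surface. World frame = base frame: x ahead of the robot, y to its left, z up, the work surface at z = 0. Lengths are in m, angles in rad, forces in N, time in s.
With the tool pointing down it reaches from about 0.4 to 0.85 m from the base axis. Payload 6.9 kg.
Tool frame: the origin (TCP) lies on the centre line of the jaws, within the pads' length; the fingertips stand 8 mm ahead of it and the grasp point (between the pads) lies 11 mm behind it; z points along the fingers, y is the line along which they close (so a half turn about z gives the same grasp; the last joint's range is limited). The gripper opens to 85 mm and grips with 20 to 120 N. Pads are 22 mm wide; open, the fingers measure 114 mm over their backs; the gripper's body (76 mm by 85 mm) begins 54 mm behind the grasp point. The pads swing forward as they close: fully open they stand 13 mm farther back than shut.
Start: joints at [1.407, 0.507, -0.238, 1.5, 0.126, 1.149, -0.155], TCP at [0.166, -0.603, 0.239] pointing down, gripper open.
Joint ranges: [-3.08, 3.08], [-0.24, 2.05], [-1.43, 1.35], [0, 2.5], [-1.52, 4.66], [0.17, 1.96], [-2.89, 2.89]. Speed limits (rad/s): [2.39, 2.39, 3.14, 3.14, 3.14, 3.14, 3.14].

INTERFACE

Orientations are given as a rotation vector (axis times angle).
In Python, from station import bot gives the robot as it stands. The module is installed in compiled form; this text tells all that it offers.
- The arm moves only by the tool apply_moves, never from a script. Its argument "rows" is a list of rows, each an object with "dp": the shift along the tool's x, y, z as a fraction of full scale, a list of three; "twist": the turn about the tool's z as a fraction of full scale. In form: [{"dp": [x, y, z], "twist": twist}, ...]. A call has 1 to 20 rows; each row is the pose to reach, as a shift and turn from the pose commanded when the call began, along the tool's axes at that moment, turning the shorter way round; what a row does not reach only later rows make up. Full scale, the value 1, is 0.5 m for a shift and 180 degrees for a turn. A row lasts 1/10 s, in which the tool goes at most 50 mm and 8.59 degrees, less where a joint would pass 70% of its speed; a pose out of reach is approached as far as the arm can. A call with a number of a shift or a turn outside -1 to 1 is refused whole. A call with a gripper value outside its range is refused whole. "fingers" is the opening, from 0 (shut) to 1 (fully open), set as the call begins (left out, the last holds). The fingers move at their own pace and stop on an object; "newtons" is the grip in N (left out, the last holds). Time passes only in rows, so rows that repeat a pose let the fingers close. It gives the time, the measured TCP pose, the force, the opening and the grip force at its end, in the units of the state.
- bot.read_state(): the state, without advancing time (a new reading comes with each control period).
- bot.grab_frame(name): name is "scene" or "top"; returns a dict with "img" (480x640x3 uint8, red, green, blue), "z_map" (480x640 float32, m along the optical axis (not along the pixel's ray), 0 where there is no reading), "intrinsics" (3x3 intrinsics, pixels), "distortion" ([k1, k2, p1, p2, k3] as OpenCV has them; the pictures are not rectified), "position" and "attitude" of the camera in the world. Camera axes: x right, y down, z forward; pixel columns grow to the right and rows downward; lengths in m; the calibration is good to about 2 mm. A picture is of the moment at which its call begins.
- bot.job_done(): hands the job in; it is judged then, once.
The state is a dict: "time": time; "qpos": joint angles; "joint_velocities": joint speeds; "joint_torque": joint torques, N m; "ee_pos": TCP position; "orientation": TCP orientation; "contact_force": force on the tool from outside, world axes, zero at the start; "ft_torque": the same for the moment, N m; "grip_width": opening from 0.0 (shut) to 1.0 (fully open); "grip_force": force on a finger pad.
Only numpy, scipy, OpenCV 4.12 (cv2) and the standard library are available. Lean on these libraries where they do the work, as an engineer would, in place of code of your own. Each camera call takes 0.05 s, during which the arm holds its last target. There are 200 camera calls.

## Working session

There is one attempt and no reset: what is moved stays moved. The work goes in short steps, Python scripts to look and compute and a tool call to move; the robot and the scene stay as the last step left them, time stands still between calls to the robot, and variables do not carry over. Pictures are saved under pics/ and viewed, at most 10 in all, crops included, and the job is handed in when it is done.

Besides the shell and the picture viewer there is one more tool, called after "Emit:" as name(argument=value, ...) on one line, values as JSON. apply_moves: Moves the arm, as the interface text tells. Shift numbers are shares of 0.5 m and turn numbers shares of 180 degrees, none past 1 either way. Its arguments: {"type":"object","properties":{"rows":{"type":"array"},"fingers":{"type":"number"},"newtons":{"type":"number"}},"required":["rows"]}

```bash
mkdir -p pics
cat > h.py <<'E'
import numpy as np, cv2
from scipy.spatial.transform import Rotation as R
from station import bot
def cam(f):
    a=np.array(f["attitude"],float); 
    Rm = a if a.shape==(3,3) else (R.from_rotvec(a).as_matrix() if a.size==3 else R.from_quat(a).as_matrix())
    return Rm,np.array(f["position"],float)
def ray(f,uv):
    Rm,p=cam(f)
    n=cv2.undistortPoints(np.array(uv,np.float64).reshape(-1,1,2),np.array(f["intrinsics"],float),np.array(f["distortion"],float)).reshape(-1,2)
    return (np.c_[n,np.ones(len(n))])@Rm.T,p
def onz(f,uv,z):
    d,p=ray(f,uv); return p+d*((z-p[2])/d[:,2])[:,None]
def pts(f):   # world point per pixel from the depth map
    v,u=np.mgrid[0:480,0:640]; d,p=ray(f,np.c_[u.ravel(),v.ravel()])
    return (p+d*f["z_map"].reshape(-1,1)).reshape(480,640,3)
def save(n,im,s=1,box=None):
    if box: im=im[box[1]:box[3],box[0]:box[2]]
    if s!=1: im=cv2.resize(im,None,fx=s,fy=s,interpolation=cv2.INTER_CUBIC)
    cv2.imwrite("pics/"+n+".png",im[:,:,::-1])
E
python3 - <<'E'
from h import *
for n in("scene","top"):
    f=bot.grab_frame(n); save(n+"0",f["img"]); print(n,f["position"],f["attitude"],f["intrinsics"],f["distortion"])
    np.save(n+"0.npy",f,allow_pickle=True)
print(bot.read_state())
E
```

```text
scene [ 1.44725837 -0.10409188  0.83304042] [-1.78277702 -1.52749555  0.72019068] [[557.72257601   0.         319.89200506]
 [  0.         557.72257601 233.29716043]
 [  0.           0.           1.        ]] [-0.15220014  0.          0.          0.          0.        ]
top [0.40170931 0.04079398 1.76156343] [-2.17704171  2.17917272 -0.05675217] [[600.5496822    0.         319.14501829]
 [  0.         600.5496822  237.07735567]
 [  0.           0.           1.        ]] [-0.01476039  0.          0.          0.          0.        ]
{'time': 0.1, 'qpos': array([ 1.40751765,  0.50826909, -0.23752069,  1.50103621,  0.12569085,
        1.14892331, -0.15480401]), 'joint_velocities': array([ 0.0025307 , -0.0020047 , -0.00024659, -0.00319218, -0.00049497,
        0.00113846, -0.00089986]), 'joint_torque': array([-4.43850629e-03, -6.21836329e+01, -2.19456196e+00, -2.50205326e+01,
        1.24747708e-02,  7.90714956e-03, -1.48411613e-05]), 'ee_pos': array([ 0.16577782, -0.60214863,  0.23850556]), 'orientation': array([-3.11165150e+00, -4.20700491e-01,  3.91086961e-04]), 'contact_force': array([-1.03035045, -0.10001981, -0.07556118]), 'ft_torque': array([ 0.00660241, -0.03157891,  0.006882  ]), 'grip_force': 0.0, 'grip_width': 1.0008529753232547}
```

View pics/scene0.png

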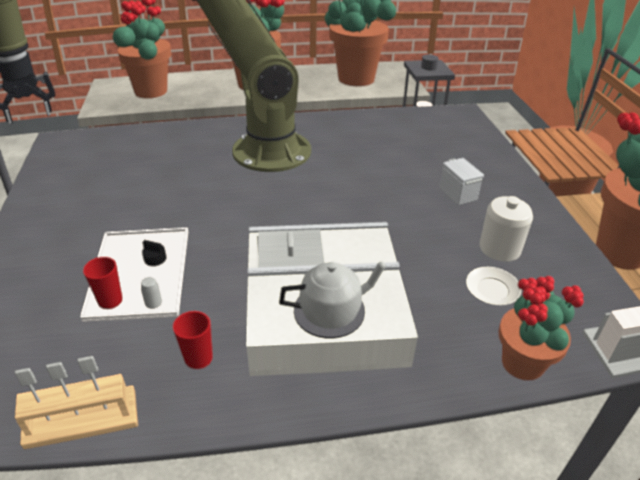

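View pics/top0.png

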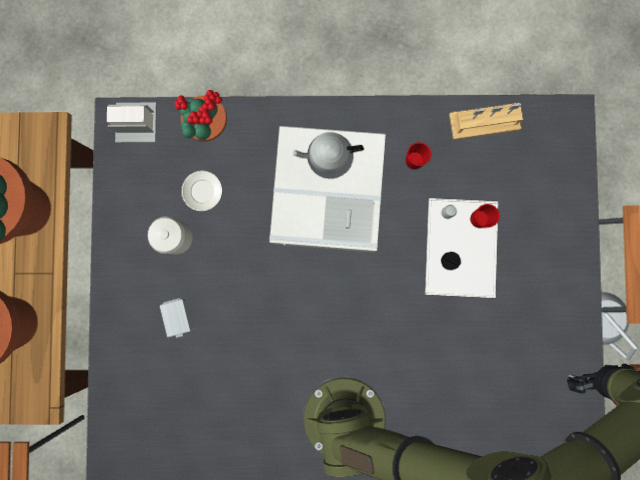

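Top view: warmer at about (327,188), its door pull at (347,219), and the knob on the tray at (451,261). In the scene view the knob is at (153,252), the pull at (291,243). Next I'll measure these.

Run:
```python
from h import *
f=np.load("top0.npy",allow_pickle=True).item(); P=pts(f); im=f["img"]
print("table z",np.median(P[300:330,300:400,2]),"door z",np.median(P[205:235,360:370,2]))
# warmer: rect of height 80..105 mm
box=np.zeros((480,640),bool); box[110:260,255:400]=1
m=((P[...,2]>0.07)&box).astype(np.uint8)
c=max(cv2.findContours(m,0,1)[0],key=cv2.contourArea); hull=cv2.convexHull(c).reshape(-1,2)
w=onz(f,hull,0.088)[:,:2].astype(np.float32)
r=cv2.minAreaRect(w); print("warmer",r)
# same with sub pixel brightness mask: warmer top vs dark table
g=cv2.cvtColor(im,cv2.COLOR_RGB2GRAY); m2=((g>150)&box).astype(np.uint8)
c=max(cv2.findContours(m2,0,1)[0],key=cv2.contourArea)
r2=cv2.minAreaRect(onz(f,cv2.convexHull(c).reshape(-1,2),0.088)[:,:2].astype(np.float32)); print("warmer2",r2)
# pull by height
mp=(P[...,2]>0.107)&(P[...,2]<0.13); mp[:200]=0;mp[240:]=0;mp[:,:330]=0;mp[:,370:]=0
q=P[mp]; print("pull n",len(q),q.mean(0),q[:,2].max(), cv2.minAreaRect(q[:,:2].astype(np.float32)))
# knob, tray
b=np.zeros_like(box); b[240:280,430:475]=1
mk=((g<80)&b).astype(np.uint8); v,u=np.nonzero(mk); print("knob px",u.mean(),v.mean(),len(u)); print(onz(f,[[u.mean(),v.mean()]],0.03), cv2.minEnclosingCircle(onz(f,np.c_[u,v],0.032)[:,:2].astype(np.float32)))
mt=(P[...,2]>0.042)&b; q=P[mt]; print("grip n",len(q),q.mean(0),q[:,2].max(),cv2.minAreaRect(q[:,:2].astype(np.float32)))
x=q[:,:2]-q[:,:2].mean(0); print("grip ang",np.linalg.svd(x)[2][0],np.linalg.svd(x)[1]/len(q)**.5)
s=np.load("scene0.npy",allow_pickle=True).item(); Q=pts(s); i=s["img"]
mt=(Q[...,2]>0.042)&(Q[...,2]<0.07); mt[:225]=0;mt[275:]=0;mt[:,:135]=0;mt[:,175:]=0
q=Q[mt]; q=q[np.linalg.norm(i[mt].astype(float),axis=1)<140]; print("scene grip",len(q),q.mean(0),q[:,2].max()); x=q[:,:2]-q[:,:2].mean(0); print(np.linalg.svd(x)[2][0],np.linalg.svd(x)[1]/len(q)**.5)
mp=(Q[...,2]>0.107)&(Q[...,2]<0.13); mp[:225]=0;mp[265:]=0;mp[:,:280]=0;mp[:,305:]=0
q=Q[mp]; print("scene pull",len(q),q.mean(0),q[:,2].max())
A=cv2.resize(im[235:285,425:480],None,fx=7,fy=7,interpolation=2); B=cv2.resize(i[230:280,125:180],None,fx=7,fy=7,interpolation=2)
save("knob",np.hstack([A,B]))
```

```text
table z -0.0009962128309439766 door z 0.09216626097622793
warmer ((0.6549803018569946, 0.04670102894306183), (0.3040928542613983, 0.3319205939769745), 85.37062072753906)
warmer2 ((0.6560785174369812, 0.04656785726547241), (0.30241262912750244, 0.33389171957969666), 85.47129821777344)
pull n 80 [ 0.56511787 -0.0115226   0.11822967] 0.12756056679832528 ((0.5656240582466125, -0.011648745276033878), (0.011747453361749649, 0.05045319348573685), 85.18903350830078)
knob px 450.3903345724907 260.42007434944236 269
[[ 0.45357882 -0.30717876  0.03      ]] ((0.45329034328460693, -0.30707991123199463), 0.027594421058893204)
grip n 84 [ 0.44739211 -0.27685858  0.21475207] 1.761563430446121 ((0.4356686770915985, -0.14435864984989166), (0.02959287166595459, 0.3753174841403961), 5.884954929351807)
grip ang [ 0.13591262 -0.99072083] [0.10468589 0.00767955]
scene grip 101 [ 0.46106944 -0.30770598  0.04867886] 0.05376160190804491
[-0.42046522 -0.90730866] [0.01250884 0.00302239]
scene pull 114 [ 0.5756592  -0.01243623  0.11766666] 0.12194840097797555
```

View pics/knob.png

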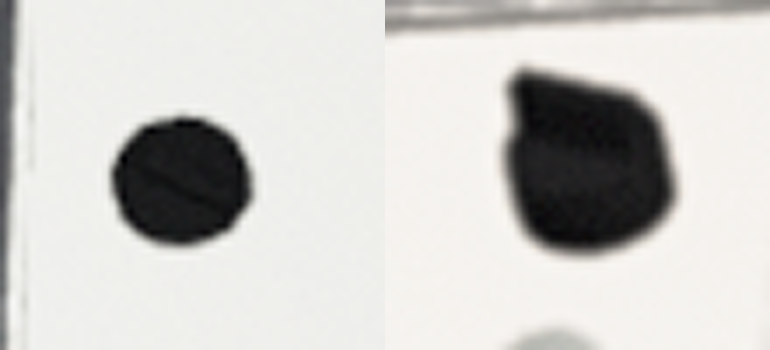

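Left crop: the knob skirt is a 27 mm disc, with the bar running from upper left (140,165) to lower right (225,210). The scene crop shows the same bar along the top. The door looks about 10 mm open. Next are the bar angle and the move to the pull.

```bash
cat >> h.py <<'E'
def go(x,y,z,yaw):  # dp and twist (fractions) from the present pose to world target, tool x at yaw deg
    s=bot.read_state(); T=R.from_rotvec(s["orientation"]).as_matrix()
    d=T.T@(np.array([x,y,z])-s["ee_pos"])/0.5
    y0=np.degrees(np.arctan2(T[1,0],T[0,0])); t=-((yaw-y0+180)%360-180)/180
    print("t %.2f tcp"%s["time"],s["ee_pos"].round(4),"yaw %.2f"%y0,"tilt",T[2].round(4),"F",s["contact_force"].round(1),"-> dp",d.round(4),"twist %.4f"%t)
E
python3 - <<'E'
from h import *
for n,bx in(("top",(240,280,430,475)),("scene",(225,275,135,175))):
    f=np.load(n+"0.npy",allow_pickle=True).item(); P=pts(f); i=f["img"]
    m=(P[...,2]>0.044)&(P[...,2]<0.065)&(f["z_map"]>0)&(i.sum(2)<200); b=np.zeros_like(m); b[bx[0]:bx[1],bx[2]:bx[3]]=1
    q=P[m&b][:,:2]; x=q-q.mean(0); u,sv,v=np.linalg.svd(x,full_matrices=False); a=np.degrees(np.arctan2(v[0,1],v[0,0]))
    print(n,len(q),q.mean(0),a%180,cv2.minAreaRect(q.astype(np.float32)))
go(0.565,-0.012,0.24,-4.6); go(0.565,-0.012,0.115,-4.6); go(0.4533,-0.3071,0.12,65)
E
```

```text
top 68 [ 0.45305779 -0.30866924] 63.776088754181146 ((0.4531683623790741, -0.30858567357063293), (0.04094748571515083, 0.012921488843858242), 65.41899108886719)
scene 80 [ 0.46098014 -0.30776558] 64.40951614678569 ((0.4600781798362732, -0.3083030581474304), (0.04172442480921745, 0.011313949711620808), 65.71324157714844)
t 0.10 tcp [ 0.1658 -0.6021  0.2385] yaw 15.40 tilt [-0.     -0.0016 -1.    ] F [-1.  -0.1 -0.1] -> dp [ 1.0832 -0.9259 -0.0015] twist 0.1111
t 0.10 tcp [ 0.1658 -0.6021  0.2385] yaw 15.40 tilt [-0.     -0.0016 -1.    ] F [-1.  -0.1 -0.1] -> dp [ 1.0832 -0.9255  0.2485] twist 0.1111
t 0.10 tcp [ 0.1658 -0.6021  0.2385] yaw 15.40 tilt [-0.     -0.0016 -1.    ] F [-1.  -0.1 -0.1] -> dp [ 0.7111 -0.4158  0.2377] twist -0.2756
```

Emit:
apply_moves(rows=[{"dp": [1,-0.855,0],"twist": 0.111},{"dp": [1,-0.855,0],"twist": 0.111},{"dp": [1,-0.855,0],"twist": 0.111},{"dp": [1,-0.855,0],"twist": 0.111},{"dp": [1,-0.855,0],"twist": 0.111},{"dp": [1,-0.855,0],"twist": 0.111},{"dp": [1,-0.855,0],"twist": 0.111},{"dp": [1,-0.855,0],"twist": 0.111},{"dp": [1,-0.855,0],"twist": 0.111},{"dp": [1,-0.855,0],"twist": 0.111},{"dp": [1,-0.855,0],"twist": 0.111},{"dp": [1,-0.855,0],"twist": 0.111},{"dp": [1,-0.855,0],"twist": 0.111},{"dp": [1,-0.855,0],"twist": 0.111},{"dp": [1,-0.855,0],"twist": 0.111},{"dp": [1,-0.855,0],"twist": 0.111},{"dp": [1,-0.855,0],"twist": 0.111},{"dp": [1,-0.855,0],"twist": 0.111}], fingers=0.6, newtons=40)

```text
time: 1.9
ee_pos: [0.5339, -0.0594, 0.2394]
orientation: [3.138, -0.13, -0.0]
contact_force: [0.7, 0.7, -0.9]
grip_width: 0.603
grip_force: 0.0
```

```bash
python3 -c "
from h import *
go(0.565,-0.012,0.16,-4.6);go(0.565,-0.012,0.115,-4.6)
print(bot.read_state()['qpos'])"
```

```text
t 1.90 tcp [ 0.5339 -0.0594  0.2394] yaw -4.74 tilt [-2.e-04  7.e-04 -1.e+00] F [ 0.7  0.7 -0.9] -> dp [ 0.0543 -0.0996  0.1586] twist -0.0008
t 1.90 tcp [ 0.5339 -0.0594  0.2394] yaw -4.74 tilt [-2.e-04  7.e-04 -1.e+00] F [ 0.7  0.7 -0.9] -> dp [ 0.0543 -0.0997  0.2486] twist -0.0008
[ 0.31006046  0.37965714 -0.35156513  1.73091567  0.14778471  1.05721509
 -1.74479536]
```

Emit:
apply_moves(rows=[{"dp": [0.054,-0.1,0.1],"twist": 0},{"dp": [0.054,-0.1,0.15],"twist": 0},{"dp": [0.054,-0.1,0.2],"twist": 0},{"dp": [0.054,-0.1,0.25],"twist": 0},{"dp": [0.054,-0.1,0.25],"twist": 0},{"dp": [0.054,-0.1,0.25],"twist": 0}])

```text
time: 2.5
ee_pos: [0.5654, -0.0107, 0.1147]
orientation: [3.139, -0.127, -0.001]
contact_force: [0.1, -0.8, 1.5]
grip_width: 0.601
grip_force: 0.0
```

Emit:
apply_moves(rows=[{"dp": [0,0,0],"twist": 0},{"dp": [0,0,0],"twist": 0},{"dp": [0,0,0],"twist": 0},{"dp": [0,0,0],"twist": 0},{"dp": [0,0,0],"twist": 0},{"dp": [0,0,0],"twist": 0},{"dp": [0,0,0],"twist": 0},{"dp": [0,0,0],"twist": 0}], fingers=0)

```text
time: 3.3
ee_pos: [0.566, -0.0101, 0.1157]
orientation: [3.139, -0.126, 0.004]
contact_force: [-1.8, -1.2, 5.5]
grip_width: 0.127
grip_force: 40.6
```

Emit:
apply_moves(rows=[{"dp": [0,-0.03,0],"twist": 0},{"dp": [0,-0.07,0],"twist": 0},{"dp": [0,-0.11,0],"twist": 0},{"dp": [0,-0.15,0],"twist": 0},{"dp": [0,-0.19,0],"twist": 0},{"dp": [0,-0.22,0],"twist": 0},{"dp": [0,-0.226,0],"twist": 0},{"dp": [0,-0.23,0],"twist": 0},{"dp": [0,-0.234,0],"twist": 0},{"dp": [0,-0.234,0],"twist": 0}])

```text
time: 4.3
ee_pos: [0.5757, 0.1066, 0.1157]
orientation: [-3.139, 0.126, -0.004]
contact_force: [-1.1, 0.6, 7.9]
grip_width: 0.128
grip_force: 40.8
```

Emit:
apply_moves(rows=[{"dp": [0,-0.004,0],"twist": 0},{"dp": [0,-0.008,0],"twist": 0},{"dp": [0,-0.012,0],"twist": 0},{"dp": [0,-0.012,0],"twist": 0}])

```text
time: 4.7
ee_pos: [0.5758, 0.1084, 0.1157]
orientation: [3.134, -0.13, 0.002]
contact_force: [-2.3, -9.6, 13.1]
grip_width: 0.125
grip_force: 41.3
```

Emit:
apply_moves(rows=[{"dp": [0,0,0],"twist": 0},{"dp": [0,0,0],"twist": 0},{"dp": [0,0,0],"twist": 0},{"dp": [0,0,-0.08],"twist": 0},{"dp": [0,0,-0.16],"twist": 0},{"dp": [0,0,-0.24],"twist": 0},{"dp": [0,0,-0.24],"twist": 0}], fingers=0.4)

```text
time: 5.4
ee_pos: [0.5776, 0.1141, 0.2398]
orientation: [-3.136, 0.125, -0.014]
contact_force: [0.6, 0.3, 0.1]
grip_width: 0.401
grip_force: 0.0
```

```bash
python3 -c "
from h import *
go(0.4533,-0.3075,0.24,65);go(0.4533,-0.3075,0.24,-115)
print(bot.read_state()['qpos'])"
```

```text
t 5.40 tcp [0.5776 0.1141 0.2398] yaw -4.55 tilt [ 0.0088 -0.0034 -1.    ] F [0.6 0.3 0.1] -> dp [-0.181   0.8603 -0.0048] twist -0.3864
t 5.40 tcp [0.5776 0.1141 0.2398] yaw -4.55 tilt [ 0.0088 -0.0034 -1.    ] F [0.6 0.3 0.1] -> dp [-0.181   0.8603 -0.0048] twist 0.6136
[-0.01022145  0.45378191 -0.3492002   1.60673183  0.16942634  1.10142521
 -2.05248128]
```

Emit:
apply_moves(rows=[{"dp": [-0.18,0.855,0],"twist": -0.386},{"dp": [-0.18,0.855,0],"twist": -0.386},{"dp": [-0.18,0.855,0],"twist": -0.386},{"dp": [-0.18,0.855,0],"twist": -0.386},{"dp": [-0.18,0.855,0],"twist": -0.386},{"dp": [-0.18,0.855,0],"twist": -0.386},{"dp": [-0.18,0.855,0],"twist": -0.386},{"dp": [-0.18,0.855,0],"twist": -0.386},{"dp": [-0.18,0.855,0],"twist": -0.386},{"dp": [-0.18,0.855,0],"twist": -0.386},{"dp": [-0.18,0.855,0],"twist": -0.386},{"dp": [-0.18,0.855,0],"twist": -0.386},{"dp": [-0.18,0.855,0],"twist": -0.386},{"dp": [-0.18,0.855,0],"twist": -0.386}])

```text
time: 6.8
ee_pos: [0.4521, -0.3048, 0.2344]
orientation: [2.649, 1.689, 0.0]
contact_force: [0.3, -0.1, 0.2]
grip_width: 0.401
grip_force: 0.0
```

Run:
```python
from h import *
go(0.4533,-0.3075,0.1,65);go(0.4533,-0.3075,0.05,65)
print(bot.read_state()['qpos'])
for n in("scene","top"):
    f=bot.grab_frame(n); np.save(n+"1.npy",f,allow_pickle=True)
    if n=="top": A=cv2.resize(f["img"][190:250,315:400],None,fx=5,fy=5,interpolation=2)
    else: B=cv2.resize(f["img"][215:275,240:325],None,fx=5,fy=5,interpolation=2)
save("well",np.vstack([A,B]))
```

```text
t 6.80 tcp [ 0.4521 -0.3048  0.2344] yaw 65.05 tilt [ 2.e-04  2.e-04 -1.e+00] F [ 0.3 -0.1  0.2] -> dp [-0.0039  0.0045  0.2688] twist 0.0003
t 6.80 tcp [ 0.4521 -0.3048  0.2344] yaw 65.05 tilt [ 2.e-04  2.e-04 -1.e+00] F [ 0.3 -0.1  0.2] -> dp [-0.0039  0.0045  0.3688] twist 0.0003
[ 0.94165688  0.42430522 -0.580734    1.71707144  0.25909637  1.07750443
 -0.157669  ]
```

View pics/well.png

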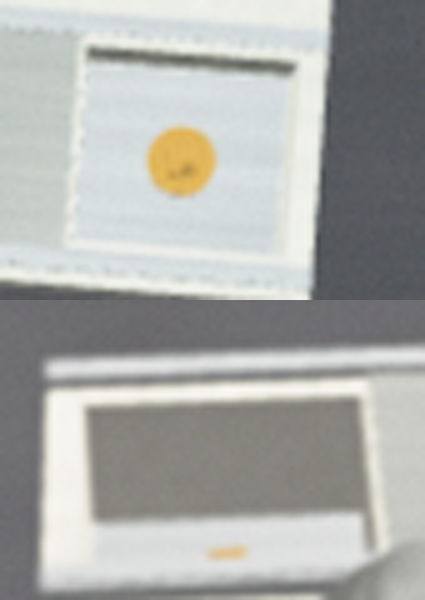

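The well is open. In the top crop the brass shoulder is a disc at (182,160), about px (351,222) in the full picture, with faint dark marks at (183,172) from the shaft's near side. In the scene crop a sliver of the shaft top shows at (227,552). To get its angle I'll average frames and use depth.

Run:
```python
from h import *
F=[bot.grab_frame("top") for _ in range(10)]; f=F[0]
im=np.mean([x["img"].astype(float) for x in F],0); Z=np.median([x["z_map"] for x in F],0)
print("noise", np.std([x["img"][220,350] for x in F],0), np.std([x["z_map"][222,351] for x in F]))
f["z_map"]=Z; P=pts(f); np.save("avg.npy",{**f,"avg":im},allow_pickle=True)
hsv=cv2.cvtColor(im.astype(np.uint8),cv2.COLOR_RGB2HSV); m=((hsv[...,1]>80)&(hsv[...,0]>10)&(hsv[...,0]<35)).astype(np.uint8); m[:200]=0;m[245:]=0;m[:,:330]=0;m[:,375:]=0
v,u=np.nonzero(m); print("disc px",u.mean(),v.mean(),len(u),"seat",onz(f,[[u.mean(),v.mean()]],0.028),cv2.minEnclosingCircle(onz(f,np.c_[u,v],0.028)[:,:2].astype(np.float32)))
print((P[215:230,343:360,2]*1000).round().astype(int))
h=P[...,2]; q=(h>0.036)&(h<0.06)&(m>0); print("shaft",q.sum(),P[q].mean(0),cv2.minAreaRect(P[q][:,:2].astype(np.float32)) if q.sum()>2 else "")
c=im[213:232,341:362].copy(); g=c[...,0]; lo,hi=np.percentile(g,2),np.percentile(g,98)
c=np.clip((c-[110,80,0])/[130,130,130]*255,0,255).astype(np.uint8)
a=cv2.resize(c,None,fx=16,fy=16,interpolation=2); save("spin",a)
```

```text
noise [1.0198039  1.04403065 1.61554944] 0.0028610462
disc px 350.8345323741007 221.8705035971223 139 seat [[ 0.56557017 -0.02170057  0.028     ]] ((0.5657252669334412, -0.02169981226325035), 0.019371213391423225)
[[20 20 18 21 21 18 19 22 22 19 23 22 20 19 21 17 19]
 [22 21 20 20 22 30 28 24 27 29 25 28 18 17 20 22 21]
 [20 20 21 20 29 26 28 28 28 27 27 29 27 19 21 20 21]
 [20 21 19 28 25 26 27 29 28 31 26 29 26 23 21 18 20]
 [21 20 20 27 29 27 41 42 42 42 42 45 28 28 26 19 17]
 [19 20 27 29 26 26 45 41 44 45 43 45 28 27 25 18 19]
 [22 22 25 27 29 27 44 45 46 46 45 40 28 29 27 18 21]
 [19 18 24 26 27 29 41 43 44 44 43 41 27 28 28 26 20]
 [23 17 27 29 28 25 44 45 45 46 45 43 27 27 26 20 18]
 [21 20 30 26 30 25 44 39 44 44 43 43 26 26 25 21 17]
 [21 19 27 27 25 26 30 23 25 26 28 29 25 27 26 17 21]
 [18 21 19 28 23 27 27 25 29 26 31 29 27 29 22 21 19]
 [20 20 21 20 26 27 27 25 27 27 25 24 28 26 19 21 20]
 [19 21 19 22 20 26 26 27 30 27 27 26 22 21 21 19 21]
 [20 21 23 21 19 20 21 25 23 23 20 21 20 19 19 21 20]]
shaft 36 [ 0.56517532 -0.02305647  0.04345343] ((0.565246045589447, -0.023085670545697212), (0.014555570669472218, 0.014723055996000767), 89.58140563964844)
```

View pics/spin.png

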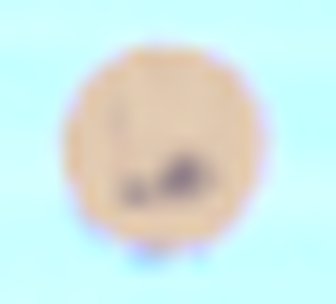

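Run:
```python
from h import *
f=np.load("avg.npy",allow_pickle=True).item(); P=pts(f); im=f["avg"]
print(im[215:229,343:360].mean(2).round().astype(int))
Rm,_=cam(f); print("world x,y in image",Rm.T[:2,0].round(4),Rm.T[:2,1].round(4))
mp=(P[...,2]>0.107)&(P[...,2]<0.13); mp[:200]=0;mp[245:]=0;mp[:,:285]=0;mp[:,330:]=0
v,u=np.nonzero(mp); q=P[mp]; print("pull",len(q),q.mean(0),onz(f,[[u.mean(),v.mean()]],0.121),cv2.minAreaRect(onz(f,np.c_[u,v],.121)[:,:2].astype(np.float32)))
print("shaft top",onz(f,[[351.5,221.5]],.045))
s=np.load("scene1.npy",allow_pickle=True).item(); i=s["img"].astype(int)
m=(i[...,0]-i[...,2]>50); m[:220]=0;m[272:]=0;m[:,:270]=0;m[:,300:]=0
v,u=np.nonzero(m); print("scene sliver",u.min(),u.max(),v.min(),v.max()); 
print(i[321-0 if 0 else 322:330,278:294,0] if 0 else i[v.min()-1:v.max()+2,u.min()-1:u.max()+2,0]); print((pts(s)[v.min()-1:v.max()+2,u.min()-1:u.max()+2,2]*1000).astype(int))
```

```text
[[221 221 221 220 218 210 202 194 195 199 207 212 218 222 222 221 220]
 [218 219 218 214 200 178 167 165 166 166 171 182 201 215 220 220 220]
 [216 216 212 195 171 165 167 164 164 166 167 166 173 196 215 218 218]
 [216 213 198 171 166 165 167 166 165 166 167 166 165 179 204 215 215]
 [217 208 180 166 165 163 166 167 166 166 167 165 165 170 190 212 215]
 [215 202 171 166 165 161 167 167 167 167 167 166 166 167 181 206 215]
 [216 195 164 167 165 163 166 166 166 166 166 165 166 167 177 202 215]
 [218 197 165 166 166 164 165 165 162 155 160 165 165 167 179 204 217]
 [221 202 165 167 166 163 164 163 149 136 148 160 166 167 183 210 221]
 [223 211 175 166 167 158 150 153 139 136 147 158 166 170 193 218 223]
 [222 214 187 167 166 158 147 154 154 154 159 166 166 179 207 223 223]
 [220 216 198 171 166 166 166 165 166 166 167 166 171 195 216 221 221]
 [218 218 212 192 177 169 166 166 166 166 167 171 190 211 218 218 218]
 [218 218 218 213 202 193 175 166 168 176 180 197 209 217 217 217 217]]
world x,y in image [-4.000e-04 -9.976e-01] [-0.9999  0.0016]
pull 81 [0.57443776 0.10677347 0.11918785] [[0.57424052 0.1067019  0.121     ]] ((0.574566662311554, 0.10664348304271698), (0.012227424420416355, 0.04759034886956215), 85.67488098144531)
shaft top [[ 0.56502666 -0.02299949  0.045     ]]
scene sliver 283 288 265 266
[[219 220 221 222 222 221 222 221]
 [219 221 223 224 224 225 225 223]
 [219 221 224 224 224 224 225 224]
 [221 223 224 224 224 225 224 224]]
[[ 19  19  18  17  20  17  19  16]
 [ 41  41  44  42  42  43  42  19]
 [ 44  43  44  45  44 833  44  18]
 [ 97  97  96  98  98  97  97  99]]
```

```bash
python3 -c "
from h import *
go(0.4533,-0.306,0.1,65);go(0.4533,-0.306,0.050,65)"
```

```text
t 7.40 tcp [ 0.4513 -0.3063  0.2343] yaw 64.89 tilt [ 0. -0. -1.] F [-0.  -0.1 -0.6] -> dp [0.0023 0.0033 0.2685] twist -0.0006
t 7.40 tcp [ 0.4513 -0.3063  0.2343] yaw 64.89 tilt [ 0. -0. -1.] F [-0.  -0.1 -0.6] -> dp [0.0023 0.0033 0.3685] twist -0.0006
```

Emit:
apply_moves(rows=[{"dp": [0.002,0.003,0.08],"twist": 0},{"dp": [0.002,0.003,0.16],"twist": 0},{"dp": [0.002,0.003,0.24],"twist": 0},{"dp": [0.002,0.003,0.3],"twist": 0},{"dp": [0.002,0.003,0.34],"twist": 0},{"dp": [0.002,0.003,0.36],"twist": 0},{"dp": [0.002,0.003,0.366],"twist": 0},{"dp": [0.002,0.003,0.366],"twist": 0},{"dp": [0.002,0.003,0.366],"twist": 0}])

```text
time: 8.3
ee_pos: [0.4538, -0.3064, 0.0524]
orientation: [2.65, 1.685, 0.001]
contact_force: [-0.5, -0.5, -0.8]
grip_width: 0.404
grip_force: 0.0
```

```bash
python3 -c "
from h import *
go(0.4533,-0.306,0.048,65)"
```

```text
t 8.30 tcp [ 0.4538 -0.3064  0.0524] yaw 64.89 tilt [-2.0e-04  1.8e-03 -1.0e+00] F [-0.5 -0.5 -0.8] -> dp [ 0.0003 -0.0013  0.0087] twist -0.0006
```

Emit:
apply_moves(rows=[{"dp": [0,0,0.012],"twist": 0},{"dp": [0,0,0.012],"twist": 0},{"dp": [0,0,0.012],"twist": 0}])

```text
time: 8.6
ee_pos: [0.4531, -0.306, 0.0454]
orientation: [2.651, 1.686, -0.0]
contact_force: [-0.3, -0.5, 0.7]
grip_width: 0.401
grip_force: 0.0
```

Emit:
apply_moves(rows=[{"dp": [0,0,0],"twist": 0},{"dp": [0,0,0],"twist": 0},{"dp": [0,0,0],"twist": 0},{"dp": [0,0,0],"twist": 0},{"dp": [0,0,0],"twist": 0},{"dp": [0,0,0],"twist": 0}], fingers=0, newtons=60)

```text
time: 9.2
ee_pos: [0.4534, -0.306, 0.0455]
orientation: [2.651, 1.686, 0.001]
contact_force: [0.3, 0.7, 5.2]
grip_width: 0.123
grip_force: 59.4
```

```bash
python3 -c "
from h import *
go(0.4533,-0.306,0.048,65);go(0.4533,-0.306,0.24,65)"
```

```text
t 9.20 tcp [ 0.4534 -0.306   0.0455] yaw 64.91 tilt [ 1.e-04  6.e-04 -1.e+00] F [0.3 0.7 5.2] -> dp [-0.0001 -0.0003 -0.0049] twist -0.0005
t 9.20 tcp [ 0.4534 -0.306   0.0455] yaw 64.91 tilt [ 1.e-04  6.e-04 -1.e+00] F [0.3 0.7 5.2] -> dp [-1.000e-04 -0.000e+00 -3.889e-01] twist -0.0005
```

Emit:
apply_moves(rows=[{"dp": [0,0,-0.06],"twist": 0},{"dp": [0,0,-0.14],"twist": 0},{"dp": [0,0,-0.22],"twist": 0},{"dp": [0,0,-0.3],"twist": 0},{"dp": [0,0,-0.32],"twist": 0},{"dp": [0,0,-0.32],"twist": 0}])

```text
time: 9.8
ee_pos: [0.4535, -0.3065, 0.2065]
orientation: [2.649, 1.684, 0.001]
contact_force: [-0.6, 0.5, -1.5]
grip_width: 0.121
grip_force: 58.7
```

Run:
```python
from h import *
go(0.5655,-0.0202,0.2,93)
s=bot.read_state(); print(s["grip_width"])
f=bot.grab_frame("scene"); save("held",f["img"],4,(80,120,230,270))
```

```text
t 9.80 tcp [ 0.4535 -0.3065  0.2065] yaw 64.87 tilt [-8.0e-04  2.6e-03 -1.0e+00] F [-0.6  0.5 -1.5] -> dp [ 0.6135 -0.0404  0.0124] twist -0.1563
0.12124213534499656
```

View pics/held.png

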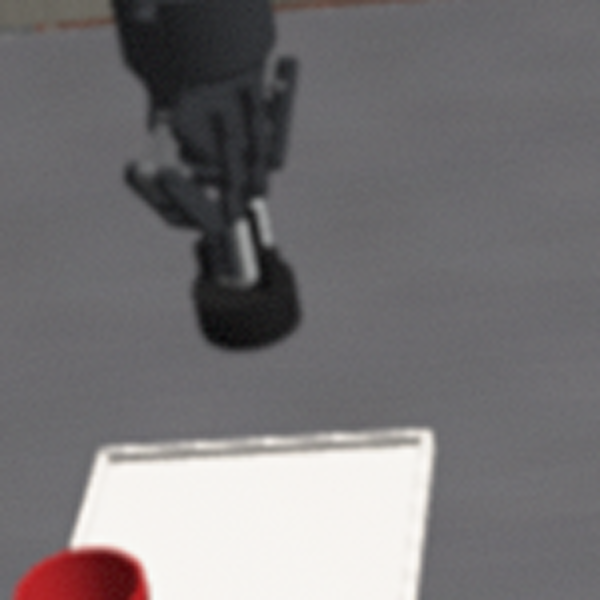

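The knob hangs upright between the pads, at crop (247,305). Next I'll carry it over the spindle.

Emit:
apply_moves(rows=[{"dp": [0.613,-0.04,0.012],"twist": -0.156},{"dp": [0.613,-0.04,0.012],"twist": -0.156},{"dp": [0.613,-0.04,0.012],"twist": -0.156},{"dp": [0.613,-0.04,0.012],"twist": -0.156},{"dp": [0.613,-0.04,0.012],"twist": -0.156},{"dp": [0.613,-0.04,0.012],"twist": -0.156},{"dp": [0.613,-0.04,0.012],"twist": -0.156},{"dp": [0.613,-0.04,0.012],"twist": -0.156},{"dp": [0.613,-0.04,0.012],"twist": -0.156},{"dp": [0.613,-0.04,0.012],"twist": -0.156},{"dp": [0.613,-0.04,0.012],"twist": -0.156}])

```text
time: 10.95
ee_pos: [0.5646, -0.022, 0.1989]
orientation: [-2.166, -2.275, 0.002]
contact_force: [0.4, -0.8, -0.2]
grip_width: 0.123
grip_force: 58.7
```

```bash
python3 -c "
from h import *
go(0.5655,-0.0202,0.1,93);go(0.5655,-0.0202,0.09,93)"
```

```text
t 10.95 tcp [ 0.5646 -0.022   0.1989] yaw 92.82 tilt [-6.e-04 -8.e-04 -1.e+00] F [ 0.4 -0.8 -0.2] -> dp [0.0036 0.0021 0.1978] twist -0.0010
t 10.95 tcp [ 0.5646 -0.022   0.1989] yaw 92.82 tilt [-6.e-04 -8.e-04 -1.e+00] F [ 0.4 -0.8 -0.2] -> dp [0.0036 0.0021 0.2178] twist -0.0010
```

Emit:
apply_moves(rows=[{"dp": [0.004,0.002,0.06],"twist": 0},{"dp": [0.004,0.002,0.12],"twist": 0},{"dp": [0.004,0.002,0.17],"twist": 0},{"dp": [0.004,0.002,0.2],"twist": 0},{"dp": [0.004,0.002,0.2],"twist": 0},{"dp": [0.004,0.002,0.2],"twist": 0},{"dp": [0.004,0.002,0.2],"twist": 0}])

```text
time: 11.65
ee_pos: [0.5666, -0.0182, 0.1004]
orientation: [2.163, 2.277, 0.002]
contact_force: [-0.2, -0.0, -0.8]
grip_width: 0.123
grip_force: 58.8
```

```bash
python3 -c "
from h import *
go(0.5655,-0.0202,0.084,93)"
```

```text
t 11.65 tcp [ 0.5666 -0.0182  0.1004] yaw 92.93 tilt [-1.0e-04  1.8e-03 -1.0e+00] F [-0.2 -0.  -0.8] -> dp [-0.0038 -0.0025  0.0329] twist -0.0004
```

```bash
python3 -c "
from h import *
for _ in range(5):
    bot.grab_frame('top'); print(bot.read_state()['ee_pos'].round(4))
go(0.5655,-0.0202,0.084,93)"
```

```text
[ 0.5666 -0.0182  0.1005]
[ 0.5666 -0.0181  0.1004]
[ 0.5664 -0.018   0.1002]
[ 0.5664 -0.018   0.1001]
[ 0.5662 -0.018   0.0999]
t 11.90 tcp [ 0.5662 -0.018   0.0999] yaw 92.97 tilt [-2.0e-04  1.1e-03 -1.0e+00] F [-0.8  0.  -1.3] -> dp [-0.0043 -0.0017  0.0318] twist -0.0002
```

Emit:
apply_moves(rows=[{"dp": [-0.004,-0.002,0],"twist": 0},{"dp": [-0.004,-0.002,0.01],"twist": 0},{"dp": [-0.004,-0.002,0.018],"twist": 0},{"dp": [-0.004,-0.002,0.024],"twist": 0},{"dp": [-0.004,-0.002,0.03],"twist": 0},{"dp": [-0.004,-0.002,0.036],"twist": 0},{"dp": [-0.004,-0.002,0.036],"twist": 0}])

```text
time: 12.6
ee_pos: [0.5651, -0.0199, 0.0809]
orientation: [-2.163, -2.278, -0.0]
contact_force: [-0.6, -0.3, -0.3]
grip_width: 0.124
grip_force: 58.8
```

```bash
python3 -c "
from h import *
go(0.5655,-0.0202,0.0695,93);print(bot.read_state()['ft_torque'])"
```

```text
t 12.60 tcp [ 0.5651 -0.0199  0.0809] yaw 92.99 tilt [ 3.e-04 -2.e-04 -1.e+00] F [-0.6 -0.3 -0.3] -> dp [-0.0007  0.0008  0.0227] twist -0.0001
[-0.04459894 -0.08340264  0.02970914]
```

Emit:
apply_moves(rows=[{"dp": [0,0,0.006],"twist": 0},{"dp": [0,0,0.012],"twist": 0},{"dp": [0,0,0.018],"twist": 0},{"dp": [0,0,0.022],"twist": 0},{"dp": [0,0,0.026],"twist": 0},{"dp": [0,0,0.028],"twist": 0},{"dp": [0,0,0.028],"twist": 0}])

```text
time: 13.3
ee_pos: [0.5653, -0.0199, 0.0694]
orientation: [2.162, 2.277, 0.0]
contact_force: [-5.7, -0.8, 20.9]
grip_width: 0.123
grip_force: 61.7
```

Seated at the expected height (0.0694 against 0.0695, with 21 N). I'll release and lift.

Emit:
apply_moves(rows=[{"dp": [0,0,-0.004],"twist": 0},{"dp": [0,0,-0.004],"twist": 0},{"dp": [0,0,-0.004],"twist": 0},{"dp": [0,0,-0.004],"twist": 0},{"dp": [0,0,-0.04],"twist": 0},{"dp": [0,0,-0.08],"twist": 0},{"dp": [0,0,-0.16],"twist": 0},{"dp": [0,0,-0.24],"twist": 0},{"dp": [0,0,-0.3],"twist": 0},{"dp": [0,0,-0.3],"twist": 0}], fingers=0.3)

```text
time: 14.3
ee_pos: [0.5671, -0.0193, 0.2213]
orientation: [2.16, 2.275, 0.008]
contact_force: [0.7, 0.2, -0.3]
grip_width: 0.301
grip_force: 0.0
```

```bash
python3 -c "
from h import *
go(0.5755,0.1085,0.215,-4.6)"
```

```text
t 14.30 tcp [ 0.5671 -0.0193  0.2213] yaw 92.98 tilt [-2.0e-04  6.9e-03 -1.0e+00] F [ 0.7  0.2 -0.3] -> dp [0.2543 0.03   0.0128] twist 0.5421
```

Emit:
apply_moves(rows=[{"dp": [0.252,0.03,0.01],"twist": 0.542},{"dp": [0.252,0.03,0.01],"twist": 0.542},{"dp": [0.252,0.03,0.01],"twist": 0.542},{"dp": [0.252,0.03,0.01],"twist": 0.542},{"dp": [0.252,0.03,0.01],"twist": 0.542},{"dp": [0.252,0.03,0.01],"twist": 0.542},{"dp": [0.252,0.03,0.01],"twist": 0.542},{"dp": [0.252,0.03,0.01],"twist": 0.542},{"dp": [0.252,0.03,0.01],"twist": 0.542},{"dp": [0.252,0.03,0.01],"twist": 0.542},{"dp": [0.252,0.03,0.01],"twist": 0.542},{"dp": [0.252,0.03,0.01],"twist": 0.542},{"dp": [0.252,0.03,0.01],"twist": 0.542},{"dp": [0.252,0.03,0.01],"twist": 0.542}], fingers=0.5)

```text
time: 15.7
ee_pos: [0.5732, 0.1066, 0.2116]
orientation: [3.139, -0.122, -0.002]
contact_force: [0.1, -0.3, 0.1]
grip_width: 0.499
grip_force: 0.0
```

Run:
```python
from h import *
f=bot.grab_frame("top"); P=pts(f); save("fit",f["img"],5,(270,180,400,260))
b=f["img"].sum(2)<180; b[:200]=0;b[245:]=0;b[:,:325]=0;b[:,375:]=0
q=P[b]; print(len(q),np.percentile(q[:,2],[5,50,95,99]).round(4))
go(0.5755,0.1085,0.115,-4.6)
```

```text
537 [0.051  0.6264 0.6745 0.6793]
t 15.75 tcp [0.5733 0.1066 0.2117] yaw -4.48 tilt [-9.e-04  3.e-04 -1.e+00] F [-0.3  1.3  0. ] -> dp [ 0.0044 -0.0042  0.1935] twist 0.0007
```

View pics/fit.png

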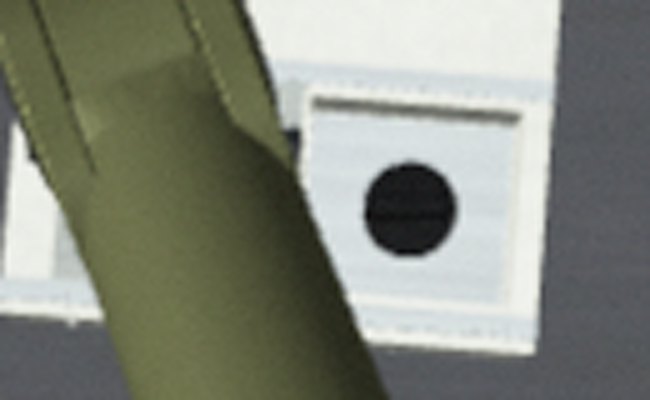

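The knob sits upright and centred on the spindle, at crop (410,210), bar level. Next I'll grip the pull and shut the door.

Emit:
apply_moves(rows=[{"dp": [0.004,-0.004,0.06],"twist": 0},{"dp": [0.004,-0.004,0.12],"twist": 0},{"dp": [0.004,-0.004,0.17],"twist": 0},{"dp": [0.004,-0.004,0.192],"twist": 0},{"dp": [0.004,-0.004,0.192],"twist": 0},{"dp": [0.004,-0.004,0.192],"twist": 0}])

```text
time: 16.35
ee_pos: [0.5762, 0.1086, 0.1171]
orientation: [-3.139, 0.125, -0.001]
contact_force: [-0.3, -0.4, 0.7]
grip_width: 0.497
grip_force: 0.0
```

Emit:
apply_moves(rows=[{"dp": [0,0,0],"twist": 0},{"dp": [0,0,0],"twist": 0},{"dp": [0,0,0],"twist": 0},{"dp": [0,0,0],"twist": 0},{"dp": [0,0,0],"twist": 0},{"dp": [0,0,0],"twist": 0},{"dp": [0,0,0],"twist": 0}], fingers=0, newtons=40)

```text
time: 17.05
ee_pos: [0.5763, 0.1082, 0.1176]
orientation: [3.139, -0.126, 0.003]
contact_force: [-1.8, -1.1, 6.1]
grip_width: 0.125
grip_force: 40.0
```

Run:
```python
from h import *
f=bot.grab_frame("top"); P=pts(f); print("knob top",np.median(P[218:227,346:358,2],1).round(3))
go(0.5650,-0.0205,0.115,-4.6)
```

```text
knob top [0.059 0.076 0.076 0.079 0.076 0.076 0.055 0.053 0.057]
t 17.10 tcp [0.5763 0.1082 0.1176] yaw -4.60 tilt [ 0.002 -0.    -1.   ] F [-1.2 -1.   6.1] -> dp [-0.0018  0.2583  0.0052] twist -0.0000
```

Emit:
apply_moves(rows=[{"dp": [0,0.03,0],"twist": 0},{"dp": [0,0.07,0],"twist": 0},{"dp": [0,0.11,0],"twist": 0},{"dp": [0,0.15,0],"twist": 0},{"dp": [0,0.19,0],"twist": 0},{"dp": [0,0.22,0],"twist": 0},{"dp": [0,0.24,0],"twist": 0},{"dp": [0,0.25,0],"twist": 0},{"dp": [0,0.255,0],"twist": 0},{"dp": [0,0.26,0],"twist": 0},{"dp": [0,0.26,0],"twist": 0}])

```text
time: 18.2
ee_pos: [0.5656, -0.0214, 0.1176]
orientation: [-3.138, 0.126, -0.003]
contact_force: [-1.3, 2.2, 7.8]
grip_width: 0.128
grip_force: 40.8
```

Emit:
apply_moves(rows=[{"dp": [0,0.004,0],"twist": 0},{"dp": [0,0.008,0],"twist": 0},{"dp": [0,0.008,0],"twist": 0},{"dp": [0,0.008,0],"twist": 0}])

```text
time: 18.6
ee_pos: [0.5656, -0.0215, 0.1176]
orientation: [-3.135, 0.121, -0.004]
contact_force: [-1.5, 10.2, 7.5]
grip_width: 0.126
grip_force: 40.7
```

At the stop: travel 130 mm, force rising. Release without dragging the door, retreat, and check.

Emit:
apply_moves(rows=[{"dp": [0,0,0],"twist": 0},{"dp": [0,0,0],"twist": 0},{"dp": [0,0,0],"twist": 0},{"dp": [0,0,0],"twist": 0},{"dp": [0,0,-0.06],"twist": 0},{"dp": [0,0,-0.14],"twist": 0},{"dp": [0,0,-0.22],"twist": 0},{"dp": [0,0.08,-0.26],"twist": 0},{"dp": [0,0.16,-0.26],"twist": 0},{"dp": [0,0.24,-0.26],"twist": 0},{"dp": [0,0.32,-0.26],"twist": 0},{"dp": [0,0.4,-0.26],"twist": 0},{"dp": [0,0.4,-0.26],"twist": 0},{"dp": [0,0.4,-0.26],"twist": 0}], fingers=0.4)

```text
time: 20.0
ee_pos: [0.5483, -0.2258, 0.2459]
orientation: [-3.139, 0.13, 0.001]
contact_force: [-0.5, 0.5, 0.1]
grip_width: 0.4
grip_force: 0.0
```

Run:
```python
from h import *
f=bot.grab_frame("top"); P=pts(f)
mp=(P[...,2]>0.107)&(P[...,2]<0.13); mp[:200]=0;mp[240:]=0;mp[:,:330]=0;mp[:,370:]=0
print("pull",mp.sum(),P[mp].mean(0)); print(bot.read_state()["joint_velocities"].round(3))
s=bot.grab_frame("scene"); save("end",np.vstack([f["img"][90:300,80:640],s["img"][130:380,40:600]]))
```

```text
pull 83 [ 0.56377771 -0.02277915  0.11971575]
[-0.026 -0.007 -0.018  0.003 -0.002  0.002  0.001]
```

View pics/end.png

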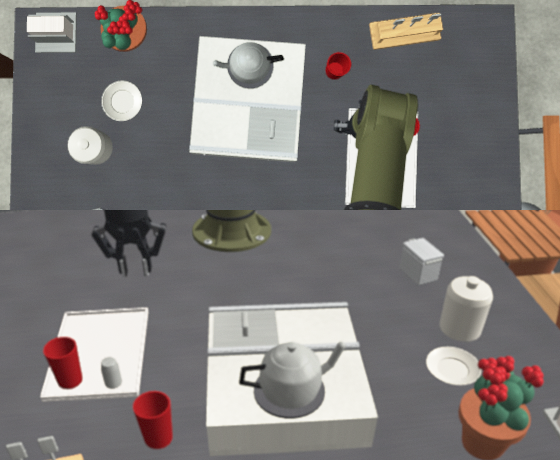

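The door is shut: the pull, at (272,128) in the top half, has travelled 130 mm between open and shut. The gripper is clear of everything, and the glasses, shaker and teapot stand where they were.

```bash
python3 -c "
from station import bot
print(bot.job_done())"
```

```text
the job is handed in; nothing more can be done
None
```

The knob is pushed fully down onto the spindle, the guard door is slid fully shut over it, nothing else on the table was moved, and the job was handed in at about 20 s of the 69 s allowed.

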